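# Open the stencil printer

## Robot

A 6-joint arm with a two-finger parallel gripper is mounted at the origin on the work surface. World frame = base frame: x ahead of the robot, y to its left, z up, the work surface at z = 0. Lengths are in m, angles in degrees, forces in N, time in s.
With the tool pointing down it reaches from about 0.35 to 0.875 m from the base axis. Payload 4.2 kg.
Tool frame: the origin (TCP) lies at the very end of the fingers, on their centre line; the grasp point (between the pads) lies behind it (r.grip_point_offset is the z of the grasp point in the tool frame, in m); z points along the fingers, y is the direction in which the jaws open and shut (so a half turn about z gives the same grasp; the last joint's range is limited). The gripper opens to 87 mm and grips with 3 to 60 N. Pads are 19 mm wide; open, the fingers measure 117 mm over their backs; the gripper's body (75 mm by 190 mm) begins 51 mm behind the grasp point.
Start: joints at [-50.558, 22.042, 0.453, 0, -68.411, -14.817], TCP at [0.26, -0.568, 0.223] pointing down, gripper open.
Joint ranges: [-179.83, 179.83], [-69.29, 118.12], [-61.27, 80.66], [-181.25, 117.63], [-171.15, -9.14], [-177.46, 177.46]. Speed limits (degrees/s): [159.86, 159.86, 180, 180, 180, 180].

## Interface

Orientations are given as a 3x3 rotation matrix whose columns are the frame's x, y, z axes.
In Python, from station import r, capture, workorder gives the robot as it stands. The module is installed in compiled form; this text tells all that it offers.
- The arm moves only by the shell command python3 -m crank 'ROWS'. ROWS is JSON, a list of rows, each an object with "delta_rot": the turn, a rotation vector about the tool's x, y, z in rad, a list of three; "linear": the shift along the tool's x, y, z in m, a list of three; "gripper": the opening in per cent of the stroke, from 0 (shut) to 100 (fully open). A call has 1 to 10 rows; each row shifts and turns the commanded pose from where the row before left it, along the tool's axes as they then stand; what a row does not reach is not made up. A row lasts 1/8 s, in which the tool goes at most 62.5 mm and 10.7 degrees, less where a joint would pass 70% of its speed; a pose out of reach is approached as far as the arm can. A call is refused whole if a number of a shift passes 0.0625 or a number of a turn 0.188, either way. A call with a gripper value outside its range is refused whole. The fingers move at their own pace and stop on an object; the grip force is fixed at half the most. Time passes only in rows, so rows that do not move let the fingers close. It gives the time, the measured TCP pose, the force and the opening at its end, in the units of the state.
- r.sense(): the state, without advancing time (a new reading comes with each control period).
- capture(name): name is "side" or "top"; returns a dict with "img" (480x640x3 uint8, blue, green, red), "fx", "fy", "cx", "cy" (pixels), "dist_coeffs" ([k1, k2, p1, p2, k3] as OpenCV has them; the pictures are not rectified), "world_from_camera" (4x4, takes a point from camera to world coordinates). Camera axes: x right, y down, z forward; pixel columns grow to the right and rows downward; lengths in m; the calibration is good to about 2 mm. A picture is of the moment at which its call begins. There is no depth.
- workorder.finish_job(): hands the job in, once; it reports no verdict.
The state is a dict: "time_s": time; "joints": joint angles; "joint_velocities": joint speeds; "effort": joint torques, N m; "tcp_pos": TCP position; "ee_rot": TCP orientation; "wrist_force": force on the tool from outside, world axes, zero at the start; "moment": the same for the moment, N m; "gripper_width": opening from 0.0 (shut) to 1.0 (fully open).
Only numpy, scipy, OpenCV 4.12 (cv2) and the standard library are available. Lean on these libraries where they do the work, as an engineer would, in place of code of your own. Each camera call takes 0.05 s, during which the arm holds its last target.

## Task

The board in the hand stencil printer has been printed, so open the printer by pushing only, with the fingertips or the outside of the fingers: push the latch knob round towards the rear until the latch is fully clear of the frame, then push the stencil frame up from underneath its front handle until it passes its balance point and stays up by itself, leaning back on its stops. Do not take the handle or the knob between the fingers, and do not fling the frame up or let it drop back onto the wet board. Leave the jar, bottle and squeegee where they are.

Things in the scene. Friction and masses are not known exactly. Their poses are not given: they have to be found in the camera images.
- printer: Hand stencil printer fixed on the bench: grey base plate 310 x 310 mm (top 30 mm up), board bed in the middle, hinge cheeks at the rear. Origin on the bench under it; x points from its front (handle side, facing the robot's right) to its rear, y to its left, z up. Base from x = -125 to +185 mm; nothing stands under the lift handle, which is ahead of it.
- stencil_frame (a joint): Frame angle: 0 down over the board, grows as the front rises, rubber stops at 1.25 rad. Frame 280 mm wide, 245 long, top 94 mm up when down; counterweights behind its hinge. Below the balance point (0.6 to 0.8 rad) it falls shut; from 0.9 on it surely tips on to the stops unaided, under 2 rad/s. Handle push about 3 to 4 N at first, falling to nothing at balance. It cannot rise while the latch lies over it.
- frame_hinge (a point): Middle of the frame's hinge axis, 120 mm behind the printer's origin and 82 mm above the bench; axis parallel to the printer's y, axes as the printer's.
- lift_handle: Black round bar at the frame's front, dia 14 mm, 130 mm long along the printer's y, on two end standoffs 42 mm ahead of the front rail, so fingers fit behind and under it. Origin at its middle, 285 mm from the hinge axis; turns with the frame (own x towards the hinge, y along the bar). With the frame down its axis is 82 mm above the bench.
- latch (a joint): Swivel latch angle: 0 = steel tongue (18 mm wide, 6 thick, 58 long from the pivot) across the frame's left rail, pointing to the printer's -y; grows as it swings towards +x (rear), counter-clockwise from above; 1.57 = beside the frame, pointing to the rear; stop at 1.75. Clear of the frame above 1.2. Light friction (1 N at the knob); stays where left.
- latch_pivot (a point): Middle of the latch tongue's thickness on its upright pivot axis, outside the frame's left rail (the one nearer the robot) near the front, 98 mm above the bench.
- latch_knob (a point): Middle of the upright black knob on the latch tongue, dia 14 mm (cap 18 mm), standing from 101 to 133 mm above the bench, 50 mm from the pivot axis. This point is 117 mm above the bench.
- paste_jar: Bystander: white paste jar, dia 60, height 56 mm. Origin at the centre of its underside. Leave it alone.
- cleaner_bottle: Bystander: clear cleaner bottle, dia 52, height 125 mm. Origin at the centre of its underside. Leave it alone.
- squeegee: Bystander: squeegee lying flat, wooden back 140 x 32 x 20 mm with a steel blade. Origin under the middle of the back. Leave it alone.

How it is judged (in metres and radians):
On the way, in this order (a step that is already met when the one before it is completed fails the run):
1. the latch is swung fully clear of the frame (angle above 1.2 rad) while the frame is still down (value of joint latch above 1.2 rad and value of joint stencil_frame below 0.05 rad), for 0.2 s.
2. the fingers push the frame up by its lift handle (frame above 0.45 rad, still below the balance point, fingers on the handle) (value of joint stencil_frame above 0.45 rad and contact force between the fingers and lift_handle above 0.1 N).
At the end, for the whole second after the job is handed in: The stencil frame stands by itself on its stops (above 1.18 rad, at rest), the latch is still swung clear (above 1.2 rad), and jar, bottle and squeegee are within 20 mm of where they stood (value of joint stencil_frame above 1.18 rad and velocity of joint stencil_frame between -0.05 and 0.05 rad/s and value of joint latch above 1.2 rad and distance of each of paste_jar, cleaner_bottle, squeegee from where it was at the start of the episode below 0.02 m); the robot touches nothing.
It fails at once if the lift handle is taken between the fingers (grasp point inside the bar) (x of the grasp point in the frame of lift_handle between -0.009 and 0.009 m and y of the grasp point in the frame of lift_handle between -0.07 and 0.07 m and z of the grasp point in the frame of lift_handle between -0.009 and 0.009 m and contact force between the fingers and lift_handle above 0.3 N).
It fails at once if the latch knob is taken between the fingers (grasp point inside the knob) (x of the grasp point in the frame of latch_knob between -0.009 and 0.009 m and y of the grasp point in the frame of latch_knob between -0.009 and 0.009 m and z of the grasp point in the frame of latch_knob between -0.02 and 0.02 m).
It fails at once if the frame is flung up (faster than 2.5 rad/s) (velocity of joint stencil_frame above 2.5 rad/s).
It fails at once if the frame drops back (faster than 1 rad/s) (velocity of joint stencil_frame below -1 rad/s).
It fails at once if the jar, bottle or squeegee is moved or lifted by more than 20 mm (distance of any of paste_jar, cleaner_bottle, squeegee from where it was at the start of the episode above 0.02 m).
It also fails if it takes over 56 s, if anything falls off the work surface, if the arm or the gripper's body presses on something with over 40 N, if the wrist force passes 120 N, or if a joint passes its speed limit or range.

## Working session

There is one attempt and no reset: what is moved stays moved. The work goes in short steps, Python scripts to look and compute and a shell command to move; the robot and the scene stay as the last step left them, time stands still between calls to the robot, and variables do not carry over. Pictures are saved under pics/ and viewed, and the job is handed in when it is done.

```bash
mkdir -p pics; ls; python3 - <<'E'
from station import r, capture, workorder
import cv2, numpy as np
s=r.sense()
for k,v in s.items(): print(k,np.round(v,4).tolist())
print(r.grip_point_offset)
for n in("side","top"):
    c=capture(n); cv2.imwrite(f"pics/{n}0.png",c["img"])
    print(n,c["fx"],c["fy"],c["cx"],c["cy"],c["dist_coeffs"]); print(np.round(c["world_from_camera"],4))
E
```

```text
pics
time_s 0.0
joints [-50.5581, 22.0895, 0.3791, -0.0288, -68.4136, -14.8174]
joint_velocities [-0.0568, 0.013, 0.0001, 0.0232, 0.0433, -0.0033]
effort [-0.0003, -39.0661, 18.7404, 4.22, 0.011, -0.0002]
tcp_pos [0.2602, -0.5676, 0.2215]
ee_rot [[-0.9091, -0.4165, -0.001], [-0.4165, 0.9091, 0.002], [0.0001, 0.0022, -1.0]]
wrist_force [0.4307, -0.0859, -0.167]
moment [-0.0053, -0.0119, 0.0031]
gripper_width 0.9991
-0.0187
side 443.7497360802176 443.7497360802176 329.3020553263404 240.2879958173708 [-0.02959174  0.          0.          0.          0.        ]
[[-0.7673 -0.4336  0.4725  0.1541]
 [-0.6413  0.5204 -0.5638  0.5442]
 [-0.0014 -0.7356 -0.6774  0.6591]
 [ 0.      0.      0.      1.    ]]
top 443.72197649261085 443.72197649261085 323.46994230460456 242.8288389842476 [0.02746829 0.         0.         0.         0.        ]
[[ 0.0134 -0.9821  0.188   0.3806]
 [-0.9999 -0.0149 -0.0064  0.0435]
 [ 0.0091 -0.1879 -0.9821  0.9065]
 [ 0.      0.      0.      1.    ]]
```

View pics/side0.png

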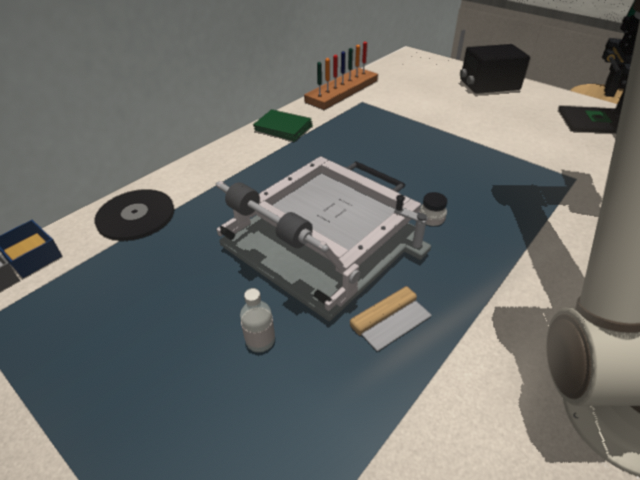

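View pics/top0.png

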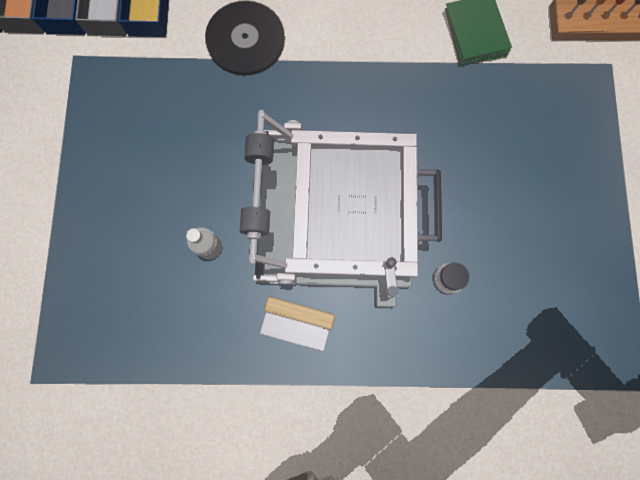

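The top view shows the printer with its front to image right (world -y). The handle bar is near (438,205), the latch knob near (391,262) with its pivot near (392,290), the jar at (452,278), the bottle at (204,243) and the squeegee at (298,323). I'll zoom in to measure.

```bash
cat > h.py <<'E'
import numpy as np, cv2
from station import r, capture, workorder
def ray(c,uv):
    K=np.array([[c["fx"],0,c["cx"]],[0,c["fy"],c["cy"]],[0,0,1]])
    p=cv2.undistortPoints(np.array([[uv]],float),K,np.array(c["dist_coeffs"]))[0,0]
    T=np.array(c["world_from_camera"]); d=T[:3,:3]@np.array([p[0],p[1],1]); return T[:3,3],d/np.linalg.norm(d)
def onplane(c,uv,z):
    o,d=ray(c,uv); return o+d*(z-o[2])/d[2]
def tri(c1,u1,c2,u2):
    o1,d1=ray(c1,u1);o2,d2=ray(c2,u2)
    A=np.stack([d1,-d2],1);t=np.linalg.lstsq(A,o2-o1,rcond=None)[0]
    a=o1+d1*t[0];b=o2+d2*t[1];return (a+b)/2,np.linalg.norm(a-b)
def proj(c,P):
    T=np.linalg.inv(np.array(c["world_from_camera"]));K=np.array([[c["fx"],0,c["cx"]],[0,c["fy"],c["cy"]],[0,0,1]])
    return cv2.projectPoints(np.array(P,float).reshape(-1,1,3),cv2.Rodrigues(T[:3,:3])[0],T[:3,3],K,np.array(c["dist_coeffs"]))[0][:,0]
def zoom(c,x0,y0,w,h,s,name):
    im=cv2.resize(c["img"][y0:y0+h,x0:x0+w],None,fx=s,fy=s,interpolation=cv2.INTER_CUBIC)
    for i in range(0,w,10): cv2.line(im,(i*s,0),(i*s,6 if i%50 else 16),(0,0,255),1)
    for i in range(0,h,10): cv2.line(im,(0,i*s),(6 if i%50 else 16,i*s),(0,0,255),1)
    cv2.imwrite("pics/"+name,im)
E
python3 - <<'E'
from h import *
zoom(capture("top"),370,160,110,150,4,"topz1.png")
zoom(capture("side"),340,150,120,130,4,"sidez1.png")
E
```

```text
(no output)
```

View pics/topz1.png

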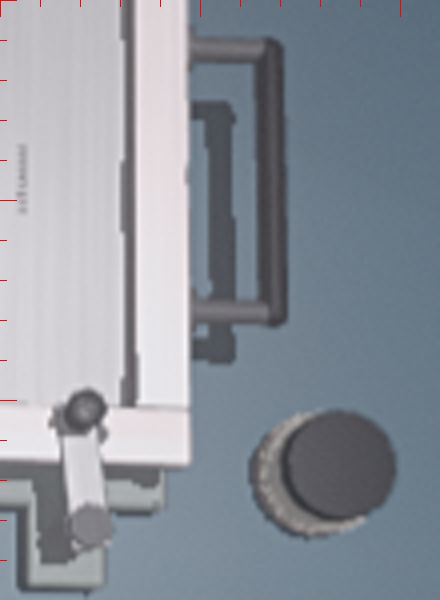

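View pics/sidez1.png

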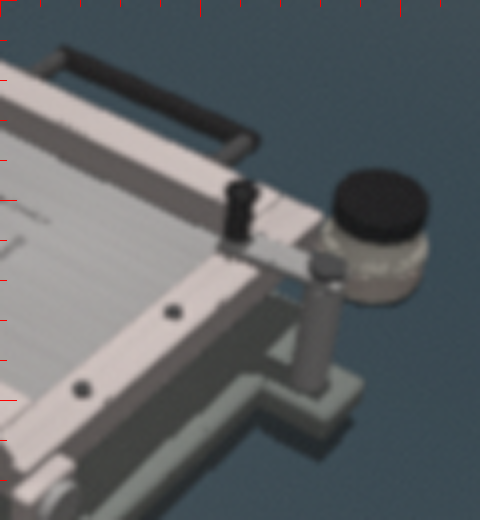

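```bash
python3 - <<'E'
from h import *
t=capture("top");s=capture("side")
np.set_printoptions(precision=4,suppress=True)
H1=onplane(t,(437.5,171),.082);H2=onplane(t,(438.8,240),.082)
print("handle ends plane",H1,H2,np.linalg.norm(H1-H2))
print("tri",tri(t,(437.5,171),s,(355.5,163)),tri(t,(438.8,240),s,(403,184.5)))
k=onplane(t,(391.5,262.5),.131);print("knob",k,onplane(s,(400,196.5),.131),tri(t,(391.5,262.5),s,(400,196.5)))
p=onplane(t,(392.5,291),.103);print("pivot",p,onplane(s,(422,215),.103),tri(t,(392.5,291),s,(422,215)),np.linalg.norm((k-p)[:2]))
# frame corners top z .094: front-right, front-left, (top image)
for n,uv in dict(FR=(417,134.5),FL=(417,276),).items(): print(n,onplane(t,uv,.094))
# jar top, bottle cap
print("jar",onplane(t,(455,276),.056)); print("bottle",onplane(t,(193,236),.125))
E
```

```text
handle ends plane [ 0.6846 -0.1825  0.082 ] [ 0.5473 -0.1804  0.082 ] 0.13736998839496573
tri (array([ 0.6835, -0.183 ,  0.0821]), np.float64(0.002345126742373547)) (array([ 0.547 , -0.1799,  0.0836]), np.float64(0.00017827328639100787))
knob [ 0.4956 -0.0821  0.131 ] [ 0.4971 -0.0822  0.131 ] (array([ 0.4961, -0.0817,  0.1316]), np.float64(0.0013940905577987566))
pivot [ 0.4477 -0.0876  0.103 ] [ 0.4487 -0.0924  0.103 ] (array([ 0.4469, -0.0872,  0.1074]), np.float64(0.001111670864969989)) 0.048142585711560264
FR [ 0.7544 -0.1416  0.094 ]
FL [ 0.4767 -0.1346  0.094 ]
jar [ 0.4823 -0.216   0.056 ]
bottle [0.5391 0.272  0.125 ]
```

Two views agree within about 2 mm:

| Point | World position (m) |
|---|---|
| Handle middle | (0.616, -0.181, 0.082) |
| Latch knob | (0.496, -0.082) |
| Latch pivot | (0.4475, -0.089) |

The knob and pivot put the latch at about 0.16 rad. Printer x is roughly world +y. I'll close the fingers, yaw so tool y points along the push direction, and approach at height.

```bash
python3 -m crank '[{"delta_rot":[0,0,-0.178],"linear":[0,0,0],"gripper":0},{"delta_rot":[0,0,-0.178],"linear":[0,0,0],"gripper":0},{"delta_rot":[0,0,0],"linear":[-0.04,0.01,0],"gripper":0},{"delta_rot":[0,0,0],"linear":[-0.05,0.013,0],"gripper":0},{"delta_rot":[0,0,0],"linear":[-0.05,0.013,0],"gripper":0},{"delta_rot":[0,0,0],"linear":[-0.05,0.013,0],"gripper":0},{"delta_rot":[0,0,0],"linear":[-0.05,0.013,0],"gripper":0},{"delta_rot":[0,0,0],"linear":[-0.05,0.013,0],"gripper":0},{"delta_rot":[0,0,0],"linear":[-0.05,0.013,0],"gripper":0},{"delta_rot":[0,0,0],"linear":[-0.04,0.013,0],"gripper":0}]'
cat > log.py <<'E'
from h import *
import json
np.set_printoptions(precision=4,suppress=True)
s=r.sense()
print(s["time_s"],np.round(s["joints"],1),"tcp",np.array(s["tcp_pos"]),"F",np.round(s["wrist_force"],1),s["gripper_width"]);print(np.round(s["ee_rot"],3))
open("log.jsonl","a").write(json.dumps({k:np.array(s[k]).tolist() for k in("joints","tcp_pos","ee_rot")})+"\n")
E
python3 log.py
```

```text
time_s: 1.55
tcp_pos: [0.4584, -0.2262, 0.2227]
ee_rot: [[-0.706, -0.708, 0.001], [-0.708, 0.706, -0.0], [-0.0, -0.0, -1.0]]
wrist_force: [0.1, 0.1, 0.5]
gripper_width: 0.024
1.55 [ -8.   10.9 -15.3   0.  -63.8 -36.9] tcp [ 0.4584 -0.2262  0.2227] F [0.1 0.1 0.5] 0.023803351699919
[[-0.706 -0.708  0.001]
 [-0.708  0.706 -0.   ]
 [-0.    -0.    -1.   ]]
```

```bash
python3 -m crank '[{"delta_rot":[0,0,0],"linear":[-0.05,0.011,0],"gripper":0},{"delta_rot":[0,0,0],"linear":[-0.05,0.011,0],"gripper":0},{"delta_rot":[0,0,0],"linear":[-0.0285,0.008,0],"gripper":0},{"delta_rot":[0,0,0],"linear":[0,0,0.03],"gripper":0},{"delta_rot":[0,0,0],"linear":[0,0,0.03],"gripper":0},{"delta_rot":[0,0,0],"linear":[0,0,0.03],"gripper":0},{"delta_rot":[0,0,0],"linear":[0,0,0.018],"gripper":0},{"delta_rot":[0,0,0],"linear":[0,0,0],"gripper":0}]'
python3 log.py; python3 - <<'E'
from h import *
t=capture("top");zoom(t,340,200,140,120,5,"topz2.png");zoom(capture("side"),340,130,140,120,5,"sidez2.png")
E
```

```text
time_s: 2.55
tcp_pos: [0.5261, -0.1159, 0.1132]
ee_rot: [[-0.707, -0.707, -0.004], [-0.707, 0.707, -0.0], [0.003, 0.002, -1.0]]
wrist_force: [0.7, -0.5, 0.4]
gripper_width: 0.005
2.55 [  4.8  20.  -20.1  -0.  -50.1 -49.8] tcp [ 0.5261 -0.1159  0.1132] F [ 0.7 -0.5  0.4] 0.004956905747317955
[[-0.707 -0.707 -0.004]
 [-0.707  0.707 -0.   ]
 [ 0.003  0.002 -1.   ]]
```

View pics/topz2.png

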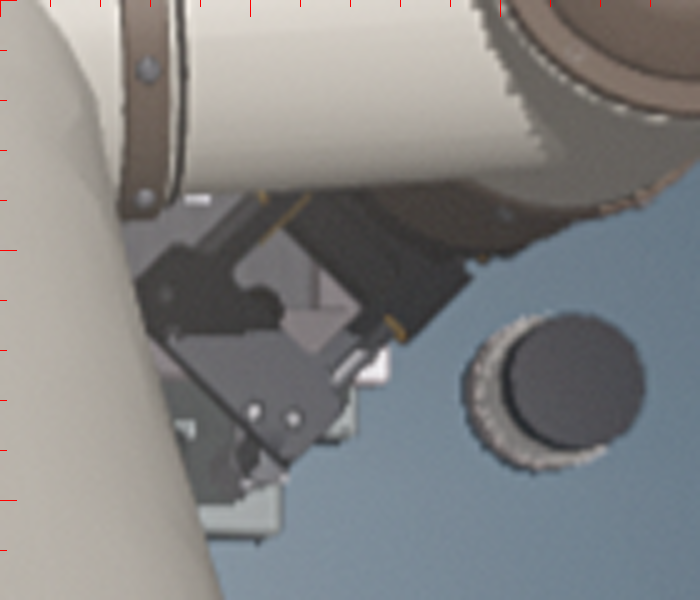

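View pics/sidez2.png

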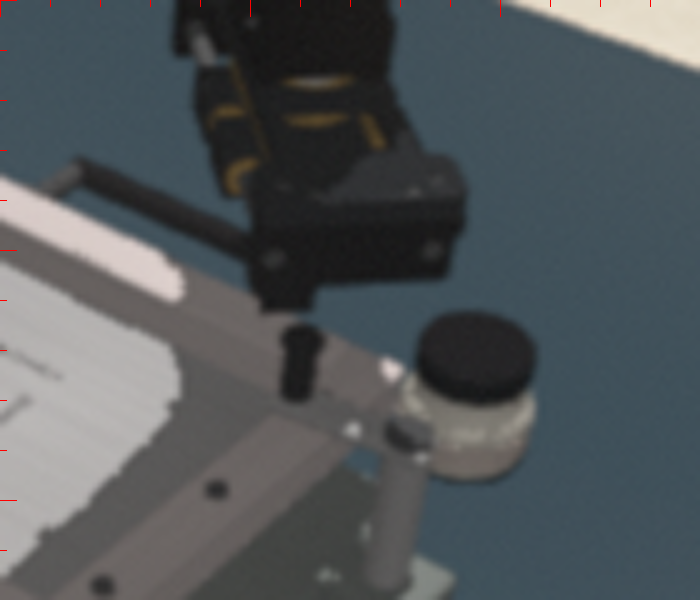

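```bash
python3 -m crank '[{"delta_rot":[0,0,0],"linear":[-0.003,0.01,0],"gripper":0},{"delta_rot":[0,0,0],"linear":[-0.002,0.01,0],"gripper":0},{"delta_rot":[0,0,0],"linear":[-0.002,0.01,0],"gripper":0},{"delta_rot":[0,0,0],"linear":[-0.002,0.01,0],"gripper":0},{"delta_rot":[0,0,0],"linear":[-0.001,0.01,0],"gripper":0},{"delta_rot":[0,0,0],"linear":[0,0.01,0],"gripper":0}]'
python3 log.py; python3 - <<'E'
from h import *
zoom(capture("side"),340,130,140,120,5,"sidez3.png")
E
```

```text
time_s: 3.4
tcp_pos: [0.4911, -0.0658, 0.1146]
ee_rot: [[-0.707, -0.707, -0.0], [-0.707, 0.707, 0.0], [0.0, 0.0, -1.0]]
wrist_force: [1.3, -1.1, 0.4]
gripper_width: 0.004
3.4 [ 11.2  16.  -26.   -0.  -48.  -56.1] tcp [ 0.4911 -0.0658  0.1146] F [ 1.3 -1.1  0.4] 0.003987215774035922
[[-0.707 -0.707 -0.   ]
 [-0.707  0.707  0.   ]
 [ 0.     0.    -1.   ]]
```

View pics/sidez3.png

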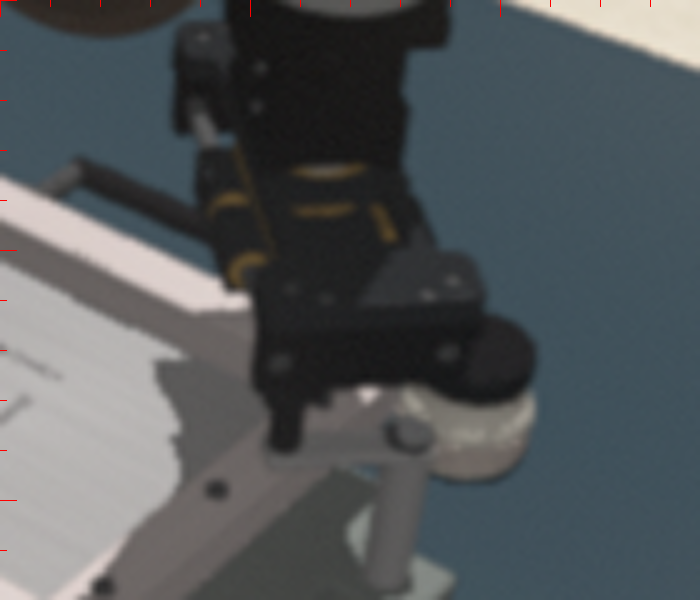

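```bash
python3 -m crank '[{"delta_rot":[0,0,0],"linear":[0.001,0.007,0],"gripper":0},{"delta_rot":[0,0,0],"linear":[0.003,0.007,0],"gripper":0},{"delta_rot":[0,0,0],"linear":[0.004,0.007,0],"gripper":0},{"delta_rot":[0,0,0],"linear":[0.004,0.006,0],"gripper":0},{"delta_rot":[0,0,0],"linear":[0,0,0],"gripper":0}]'
python3 log.py; python3 - <<'E'
from h import *
zoom(capture("side"),340,130,140,120,5,"sidez4.png")
E
```

```text
time_s: 4.08
tcp_pos: [0.4629, -0.0558, 0.1144]
ee_rot: [[-0.707, -0.707, -0.002], [-0.707, 0.707, -0.0], [0.001, 0.001, -1.0]]
wrist_force: [-0.7, 0.4, 0.3]
gripper_width: 0.008
4.075 [ 13.2  13.5 -29.8  -0.  -46.8 -58.1] tcp [ 0.4629 -0.0558  0.1144] F [-0.7  0.4  0.3] 0.007848016420972354
[[-0.707 -0.707 -0.002]
 [-0.707  0.707 -0.   ]
 [ 0.001  0.001 -1.   ]]
```

View pics/sidez4.png

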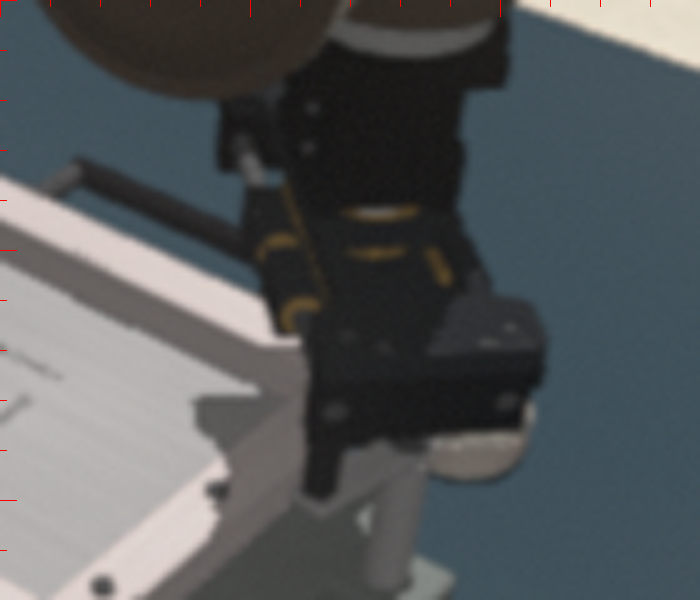

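```bash
python3 -m crank '[{"delta_rot":[0,0,0],"linear":[0.003,0.004,0],"gripper":0},{"delta_rot":[0,0,0],"linear":[0.003,0.003,0],"gripper":0},{"delta_rot":[0,0,0],"linear":[0,0,0],"gripper":0},{"delta_rot":[0,0,0],"linear":[0,-0.03,0],"gripper":0},{"delta_rot":[0,0,0],"linear":[0,-0.03,0],"gripper":0},{"delta_rot":[0,0,0],"linear":[0,-0.02,-0.04],"gripper":0},{"delta_rot":[0,0,0],"linear":[0,0,-0.05],"gripper":0}]'
python3 log.py; python3 - <<'E'
from h import *
zoom(capture("side"),340,130,140,120,5,"sidez5.png")
E
```

```text
time_s: 5.0
tcp_pos: [0.5113, -0.1125, 0.204]
ee_rot: [[-0.708, -0.706, -0.005], [-0.706, 0.708, -0.0], [0.004, 0.003, -1.0]]
wrist_force: [0.2, 0.2, -0.2]
gripper_width: 0.004
5.0 [  5.4  13.2 -15.2  -0.  -61.9 -50.4] tcp [ 0.5113 -0.1125  0.204 ] F [ 0.2  0.2 -0.2] 0.003950770206354477
[[-0.708 -0.706 -0.005]
 [-0.706  0.708 -0.   ]
 [ 0.004  0.003 -1.   ]]
```

View pics/sidez5.png

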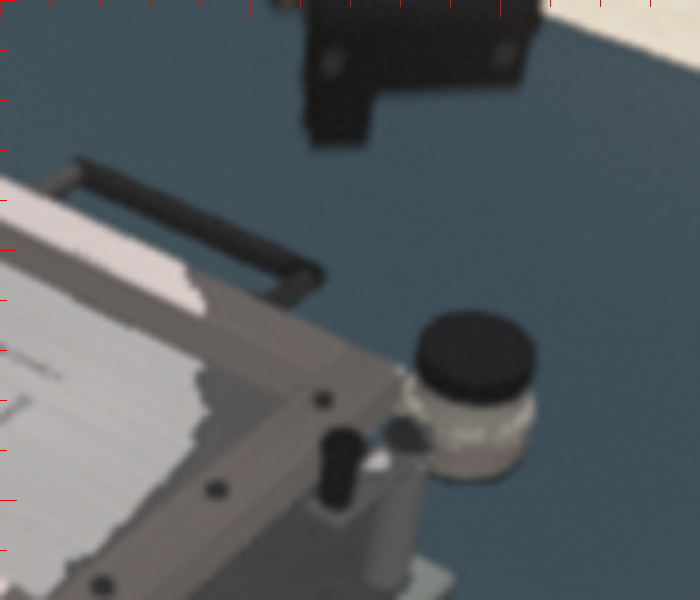

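```bash
python3 - <<'E'
from h import *
s=capture("side")
k=onplane(s,(408.6,217.8),.131);p=np.array([.4475,-.0885]);d=k[:2]-p;print(k,np.linalg.norm(d),np.arctan2(d[1],d[0])+.02)
E
```

```text
[ 0.44872836 -0.03720561  0.131     ] 0.051309096128783566 1.566853556556702
```

The latch is at about 1.57 rad by the camera, so it is clear. Next I'll fit a simple kinematic model to the logged poses, to check that the lift posture is reachable before I tilt.

```bash
cat > kin.py <<'E'
import numpy as np, json
from scipy.optimize import least_squares
from scipy.spatial.transform import Rotation as R
def fk(q,p):
    q=np.radians(q); h,a2,d4,off,L,s0=p
    R1=R.from_euler('z',q[0]); R2=R1*R.from_euler('y',q[1]); R3=R1*R.from_euler('y',q[1]-q[2])
    R4=R3*R.from_euler('x',q[3]*S4); R5=R4*R.from_euler('y',-q[4]); R6=R5*R.from_euler('x',q[5]*S6)
    P=R1.apply([s0,0,h])+R2.apply([0,0,a2])+R3.apply([d4,0,0])+R4.apply([0,off,0])+R5.apply([L,0,0])
    return P,R6
S4=-1;S6=-1
E
python3 - <<'E'
from kin import *
D=[json.loads(l) for l in open("log.jsonl")]
D.append(dict(joints=[-50.5581,22.0895,.3791,-.0288,-68.4136,-14.8174],tcp_pos=[.2602,-.5676,.2215],ee_rot=[[-0.9091,-0.4165,-0.001],[-0.4165,0.9091,0.002],[0.0001,0.0022,-1.0]]))
f=lambda p:np.concatenate([fk(d["joints"],p)[0]-d["tcp_pos"] for d in D])
o=least_squares(f,[.2,.41,.43,-.13,.3,0]);print(np.round(o.x,4),np.abs(o.fun).max(),np.linalg.svd(o.jac)[1])
np.set_printoptions(precision=3,suppress=True)
for d in D: print((fk(d["joints"],o.x)[1].inv()*R.from_matrix(d["ee_rot"])).as_matrix().ravel())
E
```

```text
[ 1.613e-01  5.650e-01  4.219e-01 -1.598e-01  3.072e-01 -1.000e-04] 1.682786257053981e-05 [4.41406371e+00 3.22904555e+00 2.44948969e+00 2.66362975e-01
 1.35457740e-01 2.93280969e-03]
[ 0.  0.  1. -1.  0.  0. -0. -1.  0.]
[ 0.  0.  1. -1. -0.  0.  0. -1.  0.]
[-0.  0.  1. -1. -0. -0.  0. -1.  0.]
[ 0.  0.  1. -1.  0.  0. -0. -1.  0.]
[ 0.  0.  1. -1.  0.  0. -0. -1.  0.]
[ 0. -0.  1. -1. -0.  0.  0. -1. -0.]
```

```bash
cat > ik.py <<'E'
from kin import *
P0=np.array([.1613,.565,.4219,-.1598,.3072,0])
C=R.from_matrix(np.array([[0,0,1],[-1,0,0],[0,-1,0]],float))
lo=np.array([-179.83,-69.29,-61.27,-181.25,-171.15,-177.46]);hi=np.array([179.83,118.12,80.66,117.63,-9.14,177.46])
def ik(tip,Rt,q0,P=P0):
    f=lambda q:np.concatenate([(fk(q,P)[0]-tip)*10,((fk(q,P)[1]*C).inv()*R.from_matrix(Rt)).as_rotvec()])
    o=least_squares(f,np.clip(q0,lo+.1,hi-.1),bounds=(lo,hi),x_scale=30);return o.x,np.abs(o.fun).max()
def rot(tau,s):  # s=+1: tool y=+x world
    t=np.radians(tau);z=np.array([0,np.cos(t),-np.sin(t)]);y=np.array([s,0,0.]);return np.stack([np.cross(y,z),y,z],1)
E
python3 - <<'E'
from ik import *
import kin
np.set_printoptions(precision=1,suppress=True)
for dL in (0,.03):
  P=P0.copy();P[0]+=dL;P[4]+=dL
  for s in(1,-1):
   for j4 in(-80,80):
    for tau in(20,30,45):
     z=rot(tau,s)[:,2]; n=np.array([0,np.sin(np.radians(tau)),np.cos(np.radians(tau))])
     for th in (0,.95):
      B=np.array([.63,.104-.285*np.cos(th),.082+.285*np.sin(th)]);tip=B-.0165*n+.02*z
      best=min((ik(tip,rot(tau,s),[-20,30,-20,j4,-90,g],P) for g in(-120,-60,0,60,120)),key=lambda a:a[1])
      print(dL,s,j4,tau,th,best[0],round(best[1],4))
E
```

```text
0 1 -80 20 0 [ -29.6   55.3   27.2  -57.5 -104.4 -142.3] 0.0
0 1 -80 20 0.95 [ -22.7   35.3   23.8  -64.8 -106.7 -160.7] 0.0
0 1 -80 30 0 [ -27.3   51.4   24.3  -50.9  -97.2 -142.9] 0.0
0 1 -80 30 0.95 [ -19.7   32.5   23.9  -56.6 -102.3 -162.4] 0.0
0 1 -80 45 0 [ -22.8   45.7   19.   -40.8  -85.8 -145.7] 0.0
0 1 -80 45 0.95 [ -14.    28.5   22.7  -43.6  -95.6 -165.9] 0.0
0 1 80 20 0 [ -29.6   55.3   27.2  -57.5 -104.4 -142.3] 0.0
0 1 80 20 0.95 [ -22.7   35.3   23.8  -64.8 -106.7 -160.7] 0.0
0 1 80 30 0 [ -27.3   51.4   24.3  -50.9  -97.2 -142.9] 0.0
0 1 80 30 0.95 [ -19.7   32.5   23.9  -56.6 -102.3 -162.4] 0.0
0 1 80 45 0 [ -22.8   45.7   19.   -40.8  -85.8 -145.7] 0.0
0 1 80 45 0.95 [ -14.    28.5   22.7  -43.6  -95.6 -165.9] 0.0
0 -1 -80 20 0 [ -29.6   55.3   27.2  -57.5 -104.4   37.7] 0.0
0 -1 -80 20 0.95 [ -22.7   35.3   23.8  -64.8 -106.7   19.3] 0.0
0 -1 -80 30 0 [-27.3  51.4  24.3 -50.9 -97.2  37.1] 0.0
0 -1 -80 30 0.95 [ -19.7   32.5   23.9  -56.6 -102.3   17.6] 0.0
0 -1 -80 45 0 [-22.8  45.7  19.  -40.8 -85.8  34.3] 0.0
0 -1 -80 45 0.95 [-14.   28.5  22.7 -43.6 -95.6  14.
[... 1199 characters left out ...]
38.3] 0.0
0.03 -1 -80 20 0.95 [ -24.6   37.6   25.   -63.9 -107.9   21.2] 0.0
0.03 -1 -80 30 0 [-28.8  53.6  26.7 -50.1 -98.4  37.8] 0.0
0.03 -1 -80 30 0.95 [ -21.5   34.3   24.8  -55.9 -103.4   19.4] 0.0
0.03 -1 -80 45 0 [-24.2  47.2  20.6 -40.2 -86.8  35.2] 0.0
0.03 -1 -80 45 0.95 [-15.7  29.7  23.3 -43.2 -96.4  15.7] 0.0
0.03 -1 80 20 0 [ -31.2   58.1   30.2  -56.6 -105.7   38.3] 0.0
0.03 -1 80 20 0.95 [ -24.6   37.6   25.   -63.9 -107.9   21.2] 0.0
0.03 -1 80 30 0 [-28.8  53.6  26.7 -50.1 -98.4  37.8] 0.0
0.03 -1 80 30 0.95 [ -21.5   34.3   24.8  -55.9 -103.4   19.4] 0.0
0.03 -1 80 45 0 [-24.2  47.2  20.6 -40.2 -86.8  35.2] 0.0
0.03 -1 80 45 0.95 [-15.7  29.7  23.3 -43.2 -96.4  15.7] 0.0
```

```bash
python3 - <<'E'
from ik import *
np.set_printoptions(precision=3,suppress=True)
for q in([-27.3,51.4,24.3,-50.9,-97.2,37.1],[-19.7,32.5,23.9,-56.6,-102.3,17.6]):
    for k in ([1,1,0,0,0,1],[1,1,1,0,0,1],[1,1,1,1,0,1],[1]*6): print(fk(q,P0*np.array(k))[0])
E
```

```text
[ 0.392 -0.203  0.514]
[ 0.726 -0.375  0.322]
[ 0.63  -0.438  0.211]
[ 0.63  -0.172  0.058]
[ 0.286 -0.102  0.638]
[ 0.679 -0.243  0.575]
[ 0.63  -0.319  0.443]
[ 0.63  -0.053  0.289]
```

```bash
python3 -m crank '[{"delta_rot":[0,0,0],"linear":[0.01,-0.038,-0.01],"gripper":0},{"delta_rot":[0,0,0],"linear":[0.01,-0.038,-0.01],"gripper":0},{"delta_rot":[0,0,0],"linear":[0.01,-0.038,-0.01],"gripper":0},{"delta_rot":[0,0,0],"linear":[0.009,-0.038,-0.01],"gripper":0},{"delta_rot":[0,0,0],"linear":[0.009,-0.038,-0.01],"gripper":0},{"delta_rot":[0,0,0],"linear":[0.009,-0.036,-0.01],"gripper":0},{"delta_rot":[0,0,-0.157],"linear":[0,0,0],"gripper":0},{"delta_rot":[0,0,-0.157],"linear":[0,0,0],"gripper":0},{"delta_rot":[0,0,-0.157],"linear":[0,0,0],"gripper":0},{"delta_rot":[0,0,-0.157],"linear":[0,0,0],"gripper":0}]'
python3 log.py
python3 -m crank '[{"delta_rot":[0,0,-0.157],"linear":[0,0,0],"gripper":0},{"delta_rot":[0,0,0],"linear":[0,0,0],"gripper":0}]'
python3 log.py
```

```text
time_s: 6.35
tcp_pos: [0.6308, -0.3114, 0.2634]
ee_rot: [[-0.151, -0.988, -0.002], [-0.988, 0.151, 0.001], [-0.001, 0.002, -1.0]]
wrist_force: [-0.6, -0.6, 0.8]
gripper_width: 0.005
6.35 [-13.2  28.9  17.2  -0.  -78.5   4.5] tcp [ 0.6308 -0.3114  0.2634] F [-0.6 -0.6  0.8] 0.005001876934350685
[[-0.151 -0.988 -0.002]
 [-0.988  0.151  0.001]
 [-0.001  0.002 -1.   ]]
time_s: 6.6
tcp_pos: [0.6309, -0.3114, 0.2636]
ee_rot: [[-0.002, -1.0, -0.002], [-1.0, 0.002, 0.001], [-0.001, 0.002, -1.0]]
wrist_force: [-1.3, 0.1, -0.8]
gripper_width: 0.005
6.6 [-13.2  28.9  17.2  -0.  -78.5  13.1] tcp [ 0.6309 -0.3114  0.2636] F [-1.3  0.1 -0.8] 0.005455852966714248
[[-0.002 -1.    -0.002]
 [-1.     0.002  0.001]
 [-0.001  0.002 -1.   ]]
```

```bash
python3 -m crank '[{"delta_rot":[0,-0.15,0],"linear":[0,0,0],"gripper":0},{"delta_rot":[0,-0.15,0],"linear":[0,0,0],"gripper":0},{"delta_rot":[0,-0.15,0],"linear":[0,0,0],"gripper":0},{"delta_rot":[0,-0.15,0],"linear":[0,0,0],"gripper":0},{"delta_rot":[0,0,0],"linear":[0,0,0],"gripper":0}]'
python3 log.py
python3 -m crank '[{"delta_rot":[0,-0.15,0],"linear":[0,0,0],"gripper":0},{"delta_rot":[0,-0.15,0],"linear":[0,0,0],"gripper":0},{"delta_rot":[0,-0.147,0],"linear":[0,0,0],"gripper":0},{"delta_rot":[0,0,0],"linear":[0,0,0],"gripper":0}]'
python3 log.py
```

```text
time_s: 7.22
tcp_pos: [0.6304, -0.3142, 0.2611]
ee_rot: [[-0.008, -1.0, -0.001], [-0.824, 0.006, 0.567], [-0.567, 0.006, -0.824]]
wrist_force: [-0.1, 0.6, -0.5]
gripper_width: 0.006
7.225 [ -27.9   40.    40.5  -31.4 -105.8   22.8] tcp [ 0.6304 -0.3142  0.2611] F [-0.1  0.6 -0.5] 0.005769607071373048
[[-0.008 -1.    -0.001]
 [-0.824  0.006  0.567]
 [-0.567  0.006 -0.824]]
time_s: 7.72
tcp_pos: [0.6305, -0.3127, 0.2609]
ee_rot: [[-0.007, -1.0, -0.001], [-0.499, 0.003, 0.867], [-0.867, 0.007, -0.499]]
wrist_force: [0.4, -0.6, -0.5]
gripper_width: 0.002
7.725 [ -36.4   48.8   50.6  -55.3 -122.    18.1] tcp [ 0.6305 -0.3127  0.2609] F [ 0.4 -0.6 -0.5] 0.0015950117392475288
[[-0.007 -1.    -0.001]
 [-0.499  0.003  0.867]
 [-0.867  0.007 -0.499]]
```

```bash
python3 -m crank '[{"delta_rot":[0,0,0],"linear":[0.023,0,0.03],"gripper":0},{"delta_rot":[0,0,0],"linear":[0.023,0,0.03],"gripper":0},{"delta_rot":[0,0,0],"linear":[0.023,0,0.03],"gripper":0},{"delta_rot":[0,0,0],"linear":[0.023,0,0.03],"gripper":0},{"delta_rot":[0,0,0],"linear":[0.024,0,0.033],"gripper":0},{"delta_rot":[0,0,0],"linear":[0,0,0],"gripper":0}]'
python3 log.py
python3 - <<'E'
from h import *
t=capture("top");s=capture("side");cv2.imwrite("pics/top6.png",t["img"]);zoom(s,300,80,200,150,4,"sidez6.png")
E
```

```text
time_s: 8.48
tcp_pos: [0.6306, -0.234, 0.0861]
ee_rot: [[-0.002, -1.0, -0.006], [-0.5, -0.004, 0.866], [-0.866, 0.005, -0.5]]
wrist_force: [0.4, -0.2, 0.8]
gripper_width: 0.006
8.475 [ -30.9   52.6   31.7  -49.7 -104.    34.3] tcp [ 0.6306 -0.234   0.0861] F [ 0.4 -0.2  0.8] 0.005914068430935412
[[-0.002 -1.    -0.006]
 [-0.5   -0.004  0.866]
 [-0.866  0.005 -0.5  ]]
```

View pics/top6.png

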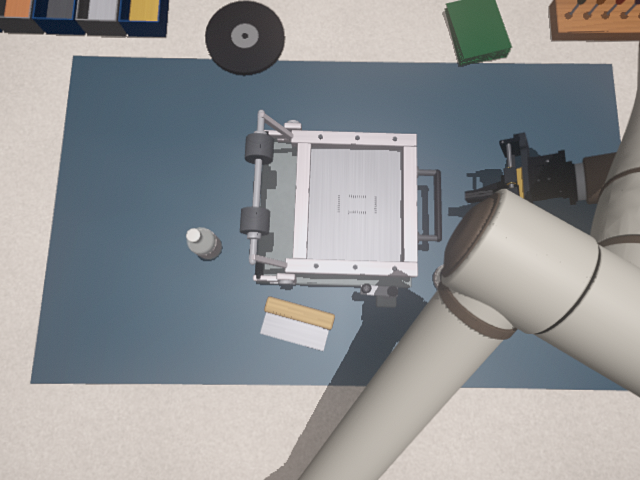

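View pics/sidez6.png

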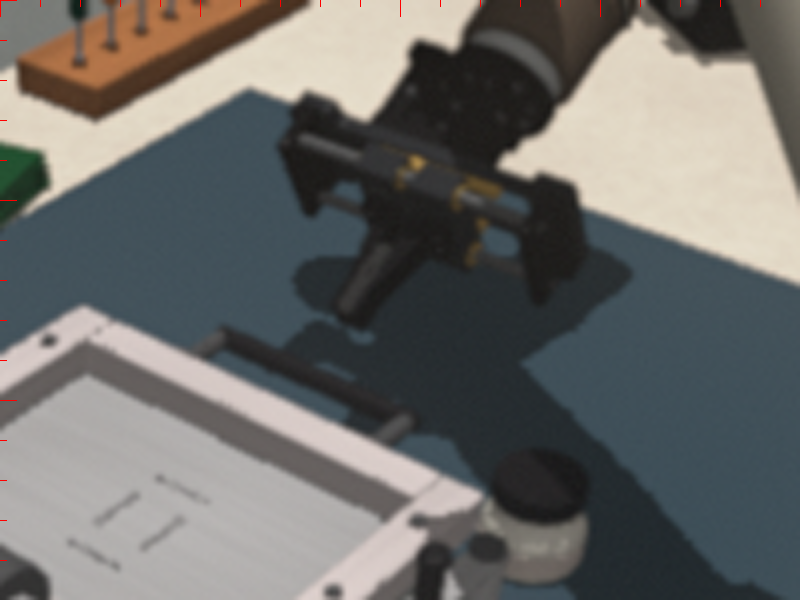

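```bash
python3 -m crank '[{"delta_rot":[0,0,0],"linear":[0.006,0,0],"gripper":0},{"delta_rot":[0,0,0],"linear":[0,0,0.017],"gripper":0},{"delta_rot":[0,0,0],"linear":[0,0,0.017],"gripper":0},{"delta_rot":[0,0,0],"linear":[0,0,0.017],"gripper":0},{"delta_rot":[0,0,0],"linear":[0,0,0.015],"gripper":0},{"delta_rot":[0,0,0],"linear":[0,0,0],"gripper":0}]'
python3 log.py
python3 - <<'E'
from h import *
t=capture("top");s=capture("side");zoom(t,400,150,100,100,5,"topz7.png");zoom(s,320,120,120,90,6,"sidez7.png")
E
```

```text
time_s: 9.32
tcp_pos: [0.6309, -0.1813, 0.0486]
ee_rot: [[-0.001, -1.0, -0.002], [-0.499, -0.002, 0.866], [-0.867, 0.002, -0.499]]
wrist_force: [0.2, -0.6, -0.0]
gripper_width: 0.001
9.325 [-27.7  52.5  25.3 -50.6 -97.6  37.4] tcp [ 0.6309 -0.1813  0.0486] F [ 0.2 -0.6 -0. ] 0.001318571829886531
[[-0.001 -1.    -0.002]
 [-0.499 -0.002  0.866]
 [-0.867  0.002 -0.499]]
```

View pics/topz7.png

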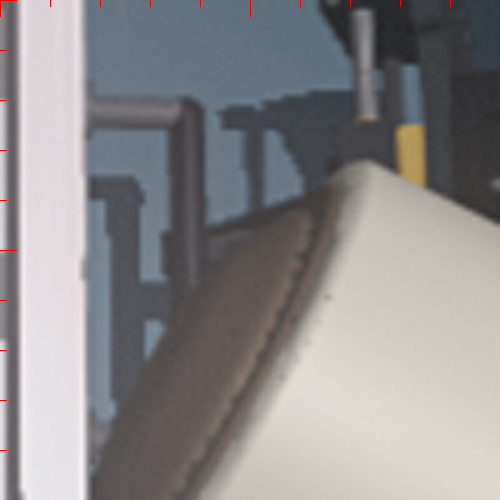

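View pics/sidez7.png

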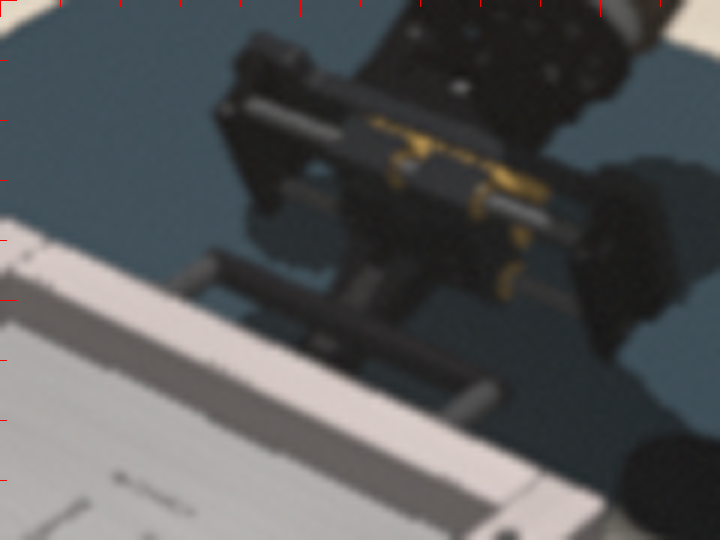

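```bash
python3 - <<'E'
import numpy as np
th=np.arange(0,1.06,.05)
dy=np.diff(.285*(1-np.cos(th)));dz=np.diff(.285*np.sin(th))
for a,y,z in zip(th,dy,dz): print(round(a,2),round(-.5*y-.866*z,4),round(.866*y-.5*z,4))
E
python3 -m crank '[{"delta_rot":[0,0,0],"linear":[-0.006,0,0],"gripper":0},{"delta_rot":[0,0,0],"linear":[-0.005,0,0],"gripper":0},{"delta_rot":[0,0,0],"linear":[-0.004,0,0],"gripper":0},{"delta_rot":[0,0,0],"linear":[-0.003,0,0],"gripper":0},{"delta_rot":[0,0,0],"linear":[0,0,0],"gripper":0}]'; python3 log.py
```

```text
0.0 -0.0125 -0.0068
0.05 -0.0128 -0.0062
0.1 -0.0131 -0.0055
0.15 -0.0134 -0.0049
0.2 -0.0136 -0.0042
0.25 -0.0138 -0.0035
0.3 -0.014 -0.0028
0.35 -0.0141 -0.0021
0.4 -0.0142 -0.0014
0.45 -0.0142 -0.0007
0.5 -0.0142 0.0
0.55 -0.0142 0.0007
0.6 -0.0142 0.0014
0.65 -0.0141 0.0021
0.7 -0.014 0.0029
0.75 -0.0138 0.0035
0.8 -0.0136 0.0042
0.85 -0.0134 0.0049
0.9 -0.0131 0.0056
0.95 -0.0128 0.0062
1.0 -0.0125 0.0068
time_s: 10.05
tcp_pos: [0.6314, -0.1772, 0.0643]
ee_rot: [[-0.001, -1.0, 0.003], [-0.506, 0.003, 0.863], [-0.863, -0.001, -0.506]]
wrist_force: [0.7, -8.3, -4.0]
gripper_width: 0.006
10.05 [-27.5  51.   24.8 -50.7 -97.6  36.5] tcp [ 0.6314 -0.1772  0.0643] F [ 0.7 -8.3 -4. ] 0.005628165947812317
[[-0.001 -1.     0.003]
 [-0.506  0.003  0.863]
 [-0.863 -0.001 -0.506]]
```

Contact is made: the force is about 9 N and the frame has just begun to rise. Next I'll follow the arc at about 0.4 rad/s.

```bash
python3 -m crank '[{"delta_rot":[0,0,0],"linear":[-0.0125,0,-0.007],"gripper":0},{"delta_rot":[0,0,0],"linear":[-0.013,0,-0.006],"gripper":0},{"delta_rot":[0,0,0],"linear":[-0.013,0,-0.0055],"gripper":0},{"delta_rot":[0,0,0],"linear":[-0.0134,0,-0.005],"gripper":0}]'; python3 log.py
python3 - <<'E'
from h import *
s=capture("side");cv2.imwrite("pics/side8.png",s["img"])
E
```

```text
time_s: 10.55
tcp_pos: [0.6313, -0.1707, 0.1215]
ee_rot: [[-0.001, -1.0, 0.003], [-0.504, 0.003, 0.864], [-0.864, -0.0, -0.504]]
wrist_force: [0.5, -6.4, -2.9]
gripper_width: 0.004
10.55 [ -27.2   46.9   25.5  -51.5 -100.5   32.5] tcp [ 0.6313 -0.1707  0.1215] F [ 0.5 -6.4 -2.9] 0.00395677313330648
[[-0.001 -1.     0.003]
 [-0.504  0.003  0.864]
 [-0.864 -0.    -0.504]]
```

View pics/side8.png

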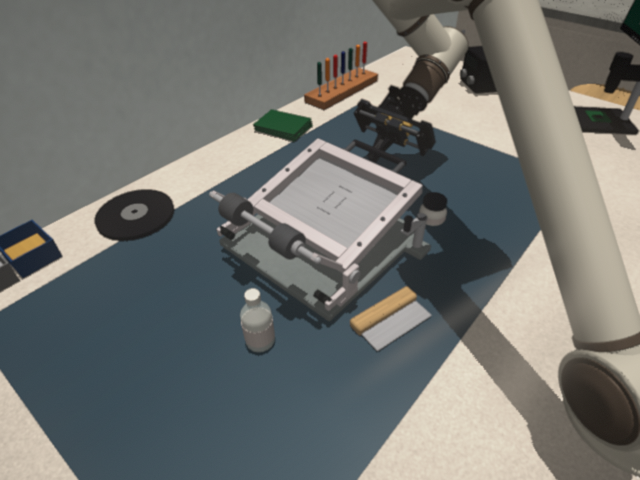

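```bash
python3 -m crank '[{"delta_rot":[0,0,0],"linear":[-0.0136,0,-0.004],"gripper":0},{"delta_rot":[0,0,0],"linear":[-0.0138,0,-0.0035],"gripper":0},{"delta_rot":[0,0,0],"linear":[-0.014,0,-0.003],"gripper":0},{"delta_rot":[0,0,0],"linear":[-0.014,0,-0.002],"gripper":0},{"delta_rot":[0,0,0],"linear":[-0.014,0,-0.0015],"gripper":0},{"delta_rot":[0,0,0],"linear":[-0.014,0,-0.0007],"gripper":0}]'; python3 log.py
python3 - <<'E'
from h import *
s=capture("side");cv2.imwrite("pics/side9.png",s["img"])
E
```

```text
time_s: 11.35
tcp_pos: [0.6313, -0.1386, 0.2023]
ee_rot: [[0.001, -1.0, -0.0], [-0.5, -0.0, 0.866], [-0.866, -0.0, -0.5]]
wrist_force: [0.8, -2.2, -1.3]
gripper_width: 0.008
11.35 [ -25.3   40.8   25.9  -53.5 -103.3   26.2] tcp [ 0.6313 -0.1386  0.2023] F [ 0.8 -2.2 -1.3] 0.007828699156702206
[[ 0.001 -1.    -0.   ]
 [-0.5   -0.     0.866]
 [-0.866 -0.    -0.5  ]]
```

View pics/side9.png

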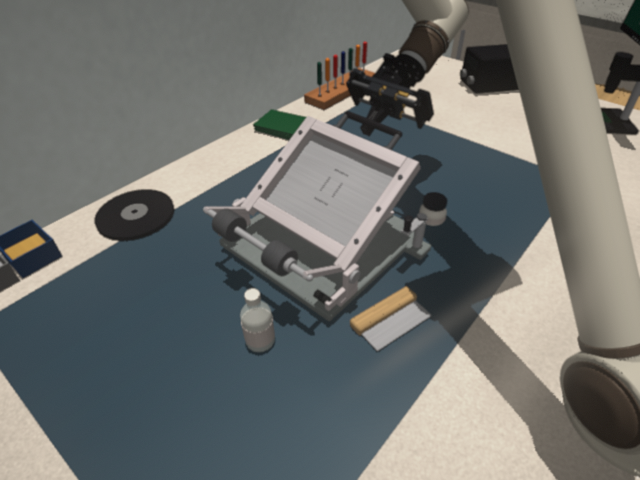

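```bash
python3 -m crank '[{"delta_rot":[0,0,0],"linear":[-0.012,0,0],"gripper":0},{"delta_rot":[0,0,0],"linear":[-0.012,0,0.0005],"gripper":0},{"delta_rot":[0,0,0],"linear":[-0.012,0,0.001],"gripper":0},{"delta_rot":[0,0,0],"linear":[-0.012,0,0.0015],"gripper":0},{"delta_rot":[0,0,0],"linear":[-0.012,0,0.002],"gripper":0},{"delta_rot":[0,0,0],"linear":[-0.012,0,0.0025],"gripper":0},{"delta_rot":[0,0,0],"linear":[-0.012,0,0.003],"gripper":0},{"delta_rot":[0,0,0],"linear":[-0.012,0,0.0035],"gripper":0}]'; python3 log.py
python3 - <<'E'
from h import *
s=capture("side");cv2.imwrite("pics/side10.png",s["img"])
E
```

```text
time_s: 12.4
tcp_pos: [0.6311, -0.0786, 0.2781]
ee_rot: [[0.0, -1.0, -0.0], [-0.5, -0.0, 0.866], [-0.866, -0.0, -0.5]]
wrist_force: [-0.6, 0.0, 0.2]
gripper_width: 0.007
12.4 [ -21.5   34.2   25.2  -56.  -103.6   19. ] tcp [ 0.6311 -0.0786  0.2781] F [-0.6  0.   0.2] 0.006821495237332142
[[ 0.    -1.    -0.   ]
 [-0.5   -0.     0.866]
 [-0.866 -0.    -0.5  ]]
```

View pics/side10.png

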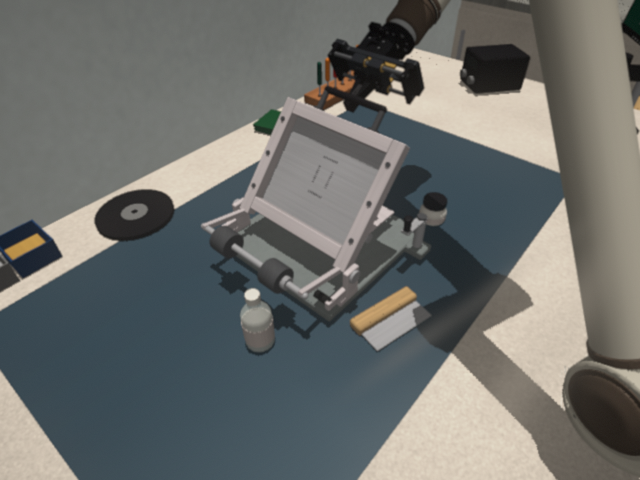

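```bash
python3 -m crank '[{"delta_rot":[0,0,0],"linear":[-0.012,0,0.004],"gripper":0},{"delta_rot":[0,0,0],"linear":[-0.012,0,0.0045],"gripper":0},{"delta_rot":[0,0,0],"linear":[-0.012,0,0.005],"gripper":0},{"delta_rot":[0,0,0],"linear":[-0.012,0,0.005],"gripper":0},{"delta_rot":[0,0,0],"linear":[0,0,0],"gripper":0},{"delta_rot":[0,0,0],"linear":[0,0,0],"gripper":0}]'; python3 log.py
python3 - <<'E'
from h import *
s=capture("side");cv2.imwrite("pics/side11.png",s["img"])
E
```

```text
time_s: 13.2
tcp_pos: [0.6311, -0.0393, 0.3095]
ee_rot: [[-0.0, -1.0, -0.0], [-0.5, 0.0, 0.866], [-0.866, 0.0, -0.5]]
wrist_force: [0.1, -0.6, 0.9]
gripper_width: 0.008
13.2 [ -18.7   31.1   24.5  -57.2 -102.6   15.3] tcp [ 0.6311 -0.0393  0.3095] F [ 0.1 -0.6  0.9] 0.007545853407891703
[[-0.    -1.    -0.   ]
 [-0.5    0.     0.866]
 [-0.866  0.    -0.5  ]]
```

View pics/side11.png

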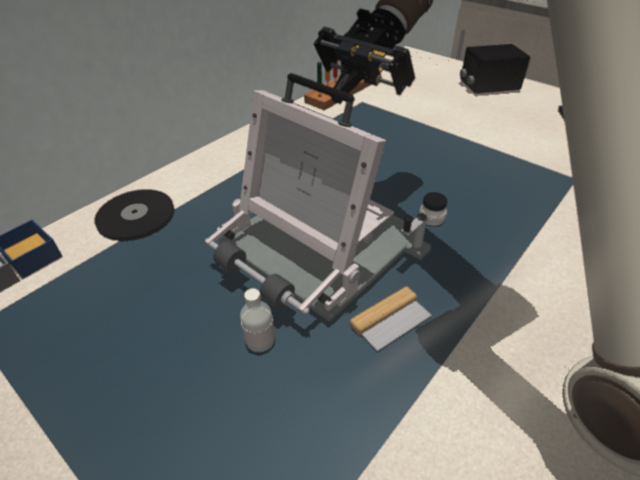

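```bash
python3 -m crank '[{"delta_rot":[0,0,0],"linear":[0.01,0,-0.02],"gripper":0},{"delta_rot":[0,0,0],"linear":[0.015,0,-0.03],"gripper":0},{"delta_rot":[0,0,0],"linear":[0.015,0,-0.03],"gripper":0},{"delta_rot":[0,0,0],"linear":[0.015,0,-0.03],"gripper":0},{"delta_rot":[0,0,0],"linear":[0.01,0,-0.02],"gripper":0},{"delta_rot":[0,0,0],"linear":[0,0,0],"gripper":0},{"delta_rot":[0,0,0],"linear":[0,0,0],"gripper":0},{"delta_rot":[0,0,0],"linear":[0,0,0],"gripper":0}]'; python3 log.py
python3 - <<'E'
from h import *
s=capture("side");t=capture("top");cv2.imwrite("pics/side12.png",s["img"]);cv2.imwrite("pics/top12.png",t["img"])
a=cv2.imread("pics/side0.png");d=cv2.absdiff(a,s["img"]).max(2)
print("jar/bottle/squeegee mean diff",d[195:222,422:446].mean(),d[290:352,240:275].mean(),d[288:350,350:432].mean())
E
```

```text
time_s: 14.25
tcp_pos: [0.6312, -0.1838, 0.3185]
ee_rot: [[0.0, -1.0, -0.001], [-0.5, -0.001, 0.866], [-0.866, -0.0, -0.5]]
wrist_force: [0.7, 0.8, -1.3]
gripper_width: 0.003
14.25 [ -28.9   38.    38.   -56.6 -114.8   15.5] tcp [ 0.6312 -0.1838  0.3185] F [ 0.7  0.8 -1.3] 0.0030604354960848163
[[ 0.    -1.    -0.001]
 [-0.5   -0.001  0.866]
 [-0.866 -0.    -0.5  ]]
jar/bottle/squeegee mean diff 7.617283950617284 9.46774193548387 8.113493312352478
```

View pics/side12.png

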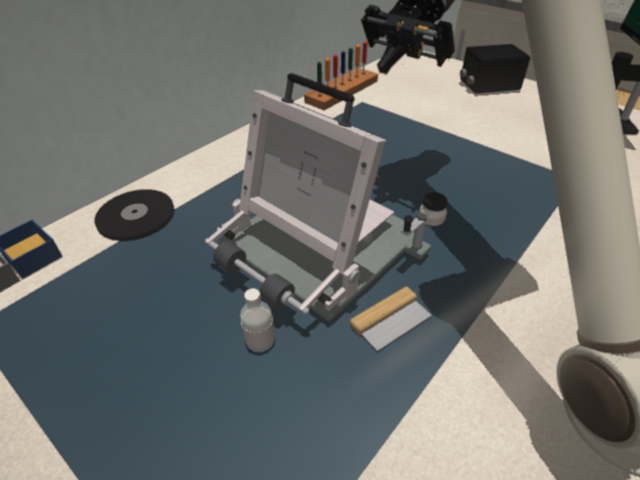

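View pics/top12.png

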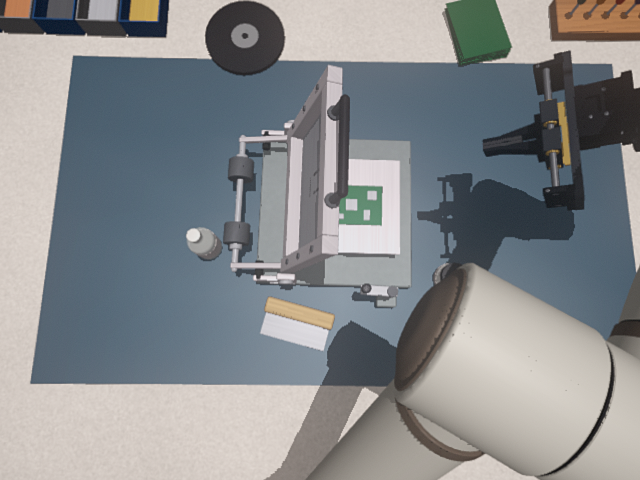

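```bash
python3 - <<'E'
from h import *
s=capture("side");t=capture("top")
for a,b in(((345,99),(290,78)),((333,199),(351,97))):
    P,e=tri(t,a,s,b);print(P,e,"angle",np.arctan2(P[2]-.082,.104-P[1]))
k=onplane(s,(407.5,219),.131);print("knob",k)
print(workorder.finish_job())
E
```

```text
[0.68669453 0.01327666 0.349434  ] 0.00011522752458963767 angle 1.243742464815612
[0.54193112 0.02877978 0.36279853] 0.0006270847469512914 angle 1.3090618139902983
knob [ 0.44841946 -0.03293426  0.131     ]
the job is handed in; nothing more can be done
None
```

The printer is open and the job is handed in; no verdict comes back, so this rests on my own checks.

**What I did:** With the fingers shut, I pushed the latch knob round with the outside of a finger. Then I tilted the tool to about 30° below horizontal and slid the fingertips under the handle. I pushed the frame up along its arc at about 0.3–0.4 rad/s until it tipped back by itself, then backed the arm away. Nothing was gripped.

**Last checks:**
- **Latch:** about 1.57 rad by camera after the push, and the knob was still beside the frame at the end.
- **Frame:** the handle's two ends put it at 1.24 and 1.31 rad against the 1.25 rad stops. The 1.31 is above the stops, so it is pixel-picking error at that end. The two pictures taken a second apart look the same.
- **Lift:** contact was kept through about 0.5 rad, at 2–9 N, and had dropped to zero by roughly 0.8–0.9 rad.
- **Jar, bottle and squeegee:** they appear in the same image places as at the start. I compared the pictures and did not measure their positions again. In the last top view the arm hid most of the jar, so it was checked from the side camera only.
- **Robot:** clear of everything, wrist force about 1.7 N (noise level), 14.3 s used.

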